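# Close the photometer cover and zero its pointer

### The job

On the white bench photometer, first press the sprung blue cover down by its orange tab until its catch snaps and holds it fully shut. Then, with the cover shut, turn the black knob in small steps until the red pointer is centred on the green mark (not the yellow one), and let go; leave the photometer's cover shut and do not knock the other things on the bench about.

Things in the scene. Friction and masses are not known exactly. Their poses are not given: they have to be found in the camera images.
- photometer: White bench photometer, fixed: 260 mm deep (x), 320 wide (y). Flat deck 96 mm high at x -20 to +130 mm; front panel slopes down 25 degrees from there to 45 mm high at x = -130 mm. Origin: centre of underside; x away from the robot, y left, z up. On the slope: display left, knob right. On the deck: covered chamber left (+y), scale right (-y).
- cover_hinge (a point): Hinge line of the cover, at the far edge of the chamber (axis along the photometer's y), 108.5 mm above the bench. Axes as the photometer.
- cover_tab (a point): Middle of the upper face of the orange press tab (16 mm by 60 mm) near the free front edge of the blue cover. The cover is a plate 125 mm long from the hinge, 114 mm wide and 8 mm thick; the tab point lies 112 mm from the hinge line and 14 mm above the cover's underside. It moves with the cover.
- cover (a joint): Opening angle of the cover, rad: 0 fully shut (lying flat on the chamber), up to 0.8 fully open. A spring pushes it open; it needs about 5 N at the tab, easing off at about 0.14 rad, below which a catch snaps it shut and holds it.
- knob_grip (a point): On the axis of the black round knob, at the height to grip: 56 mm diameter, 36 mm tall, its flat top 13 mm above this point, the sloping panel 27 mm below it. z is the knob's axis, pointing out of the slope (leaning 25 degrees from vertical towards the robot); the frame does not turn with the knob.
- pointer (a joint): Position of the pointer along its scale, m: 0 at mid-scale, positive to the photometer's right (-y), -0.052 to 0.052. Turning the knob clockwise (seen from its top) moves it right, about 12.5 mm per rad, but the drive is worn: when reversed, and at the start, the knob may turn idly by up to 0.5 rad before the pointer follows. Friction about 0.15 N m; it stays where it is left.
- pointer_tip (a point): Tip of the thin red pointer (3 mm wide, 30 mm long, pointing away from the robot) whose carriage slides along the photometer's y over the white scale on the deck, about 100 mm above the bench. Axes as the photometer.
- mark_green: Green mark, a fixed tab 8 mm wide (y), 12 mm deep (x), 6 mm high on the far side of the scale, just beyond the pointer's tip. Origin: centre of its underside; axes as the photometer. The pointer is right when its tip has the same y as this in the photometer's frame.
- mark_yellow: Yellow mark of the same size on the other half of the scale; not the wanted one.
- tube_rack: White tube rack with capped tubes, 210 mm by 70 mm, 90 mm high; stands beside the photometer. To be left alone.
- reagent: Amber reagent bottle, 52 mm diameter, 95 mm high. To be left alone.
- beaker: White plastic beaker, 70 mm diameter, 90 mm high. To be left alone.
- pipette: White pipette, 230 mm long, lying in front of the photometer. To be left alone.

How it is judged:
By the outcome, as a careful person would: the job done as asked, in the order asked, and still so for the second after the job is handed in, with the robot touching nothing.
It also fails if it takes over 64 s, if anything falls off the work surface, if the arm or the gripper's body presses on something with over 40 N, if the wrist force passes 120 N, or if a joint passes its speed limit or range.

### The arm

A 6-joint arm with a two-finger parallel gripper is mounted at the origin on the work surface. World frame = base frame: x ahead of the robot, y to its left, z up, the work surface at z = 0. Lengths are in m, angles in rad, forces in N, time in s.
With the tool pointing down it reaches from about 0.375 to 0.9 m from the base axis. Payload 3.1 kg.
Tool frame: the origin (TCP) lies at the very end of the fingers, on their centre line; the grasp point (between the pads) lies 19 mm behind it; z points along the fingers, y is the line along which they close (so a half turn about z gives the same grasp; the last joint's range is limited). The gripper opens to 85 mm and grips with 20 to 120 N. Pads are 22 mm wide; open, the fingers measure 114 mm over their backs; the gripper's body (76 mm by 85 mm) begins 54 mm behind the grasp point. The pads swing forward as they close: fully open they stand 13 mm farther back than shut.
Start: joints at [-1.345, 0.527, 1.433, -0, 1.181, -0.178], TCP at [0.246, -0.574, 0.231] pointing down, gripper open.
Joint ranges: [-3.08, 3.08], [-0.75, 2.2], [0.22, 2.44], [-1.43, 4.57], [0, 2.65], [-2.85, 2.85]. Speed limits (rad/s): [2.79, 2.79, 3.14, 3.14, 3.14, 3.14].

### API

Orientations are given as a unit quaternion [w, x, y, z].
In Python, from cell import state, capture, job_done gives the robot as it stands.
- The arm moves only by the tool jog_arm, never from a script. Its arguments are lists of equal length, an entry for each row: "delta_rot": the turn, a rotation vector about the world's x, y, z in degrees, a list of three; "slide": the shift along the world's x, y, z in mm, a list of three; "fingers": the closure, from 0 (fully open) to 1 (shut). In form: {"delta_rot": [[rx, ry, rz], ...], "slide": [[dx, dy, dz], ...], "fingers": [fingers, ...]}. A call has exactly 8 rows; each row shifts and turns the commanded pose from where the row before left it; what a row does not reach is not made up. A row lasts 1/10 s, in which the tool goes at most 50 mm and 8.59 degrees, less where a joint would pass 70% of its speed; a pose out of reach is approached as far as the arm can. A call with a gripper value outside its range is refused whole. The fingers move at their own pace and stop on an object; "grip_force" is the grip in N (left out, the last holds). Time passes only in rows, so rows that do not move let the fingers close, or fill a call up. It gives the time, the measured TCP pose, the force, the opening and the grip force at its end, in the units of the state.
- state(): the state, without advancing time (a new reading comes with each control period).
- capture(name): name is "side" or "top"; returns a dict with "color" (480x640x3 uint8, blue, green, red), "fx", "fy", "cx", "cy" (pixels), "dist_coeffs" ([k1, k2, p1, p2, k3] as OpenCV has them; the pictures are not rectified), "rvec" (rotation vector, rad) and "tvec" (3), from world to camera coordinates, as OpenCV has them. Camera axes: x right, y down, z forward; pixel columns grow to the right and rows downward; lengths in m; the calibration is good to about 2 mm. A picture is of the moment at which its call begins. There is no depth.
- job_done(): hands the job in; it is judged then, once.
The state is a dict: "time": time; "qpos": joint angles; "joint_vel": joint speeds; "joint_efforts": joint torques, N m; "tcp_pos": TCP position; "orientation": TCP orientation; "force": force on the tool from outside, world axes, zero at the start; "moment": the same for the moment, N m; "gripper_width": finger opening in m; "grasp_force": force on a finger pad.
Only numpy, scipy, OpenCV 4.12 (cv2) and the standard library are available. Lean on these libraries where they do the work, as an engineer would, in place of code of your own. Each camera call takes 0.05 s, during which the arm holds its last target. There are 200 camera calls.

## Working session

There is one attempt and no reset: what is moved stays moved. The work goes in short steps, Python scripts to look and compute and a tool call to move; the robot and the scene stay as the last step left them, time stands still between calls to the robot, and variables do not carry over. Pictures are saved under pics/ and viewed, at most 10 in all, crops included, and the job is handed in when it is done.

Besides the shell and the picture viewer there is one more tool, called after "Emit:" in YAML: its name, and indented under it one key for each argument. jog_arm: Moves the arm, as the interface text tells. Its arguments: {"type":"object","properties":{"delta_rot":{"type":"array"},"slide":{"type":"array"},"fingers":{"type":"array"},"grip_force":{"type":"number"}},"required":["delta_rot","slide","fingers"]}

```bash
mkdir -p pics; ls; python3 - <<'E'
from cell import state,capture
import cv2,numpy as np
s=state();print(s['time'],s['tcp_pos'],s['orientation'])
for n in('side','top'):
    c=capture(n);cv2.imwrite(f'pics/{n}0.png',c['color']);R=cv2.Rodrigues(c['rvec'])[0]
    print(n,c['fx'],c['cx'],c['cy'],c['dist_coeffs'],-R.T@np.ravel(c['tvec']),R[2])
E
```

```text
pics
0.0 [ 0.24602783 -0.57376233  0.23031418] [-1.09523049e-03  9.79587622e-01  2.01014653e-01 -2.52574468e-05]
side 509.5254198263435 321.9425677408547 242.91123626526786 [-0.01856679  0.          0.          0.          0.        ] [ 0.40866353 -0.7395703   0.58860003] [ 0.17042419  0.86042415 -0.48023522]
top 492.089526826781 317.74554902828083 238.27342007683947 [-0.07399056  0.          0.          0.          0.        ] [0.53142265 0.02303212 1.00412915] [ 0.05583061  0.03727685 -0.99774415]
```

View pics/side0.png

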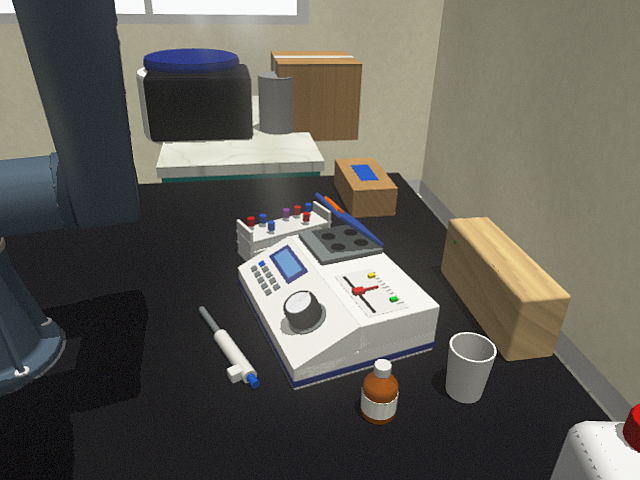

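View pics/top0.png

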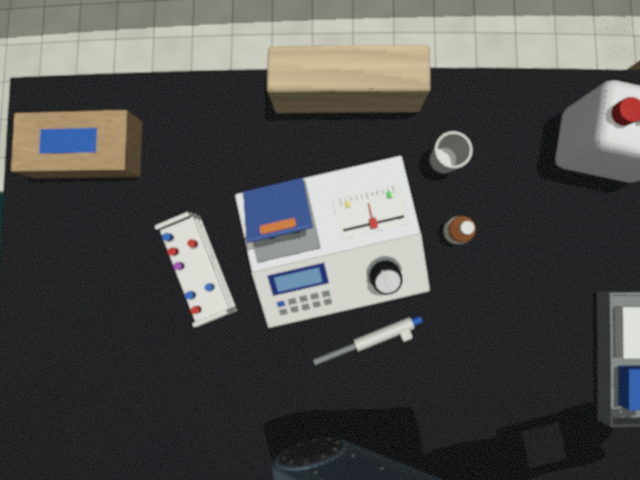

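The side view shows the photometer with its knob at (300,310), raised cover with orange tab near (333,203), and green mark at (394,299). The top view shows the tab at (278,226), knob top at (388,282), pointer tip at (370,205), green at (389,195) and yellow at (348,204).

```bash
cat > h.py <<'E'
import cv2,numpy as np
from cell import state,capture
def cam(c):
    R=cv2.Rodrigues(np.array(c['rvec'],float))[0];t=np.ravel(c['tvec']);K=np.array([[c['fx'],0,c['cx']],[0,c['fy'],c['cy']],[0,0,1.]])
    return R,t,K,np.array(c['dist_coeffs'],float)
def ray(c,p):
    R,t,K,d=cam(c);u=cv2.undistortPoints(np.array([[p]],float),K,d).ravel()
    v=R.T@np.r_[u,1];return -R.T@t,v/np.linalg.norm(v)
def plane(c,p,z):
    o,v=ray(c,p);return o+v*(z-o[2])/v[2]
def tri(c1,p1,c2,p2):
    o1,v1=ray(c1,p1);o2,v2=ray(c2,p2)
    s=np.linalg.lstsq(np.c_[v1,-v2],o2-o1,rcond=None)[0];a=o1+s[0]*v1;b=o2+s[1]*v2
    return (a+b)/2,np.linalg.norm(a-b)
def proj(c,P):
    R,t,K,d=cam(c);return cv2.projectPoints(np.array([P],float),cv2.Rodrigues(R)[0],t,K,d)[0].ravel()
def blob(c,box,h,smin=110,vmin=60):
    x0,y0,x1,y1=box;hsv=cv2.cvtColor(c['color'],cv2.COLOR_BGR2HSV)[y0:y1,x0:x1]
    m=cv2.inRange(hsv,(h[0],smin,vmin),(h[1],255,255));n,l,st,ce=cv2.connectedComponentsWithStats(m)
    if n<2:return None,0,m
    i=1+np.argmax(st[1:,4]);return ce[i]+[x0,y0],st[i,4],(l==i)
E
python3 - <<'E'
from h import *
s=capture('side');t=capture('top')
for n,h,bs,bt in[('orange',(3,16),(305,185,385,250),(240,170,320,250)),('green',(45,75),(380,285,410,310),(375,180,405,205)),('yellow',(22,34),(360,265,385,285),(335,190,360,215)),('red',(0,5),(340,280,380,300),(360,195,385,235))]:
    a,na,_=blob(s,bs,h);b,nb,_=blob(t,bt,h);print(n,a,na,b,nb)
    if na and nb:print(*tri(s,a,t,b))
# pixel-grid crops
a=cv2.resize(s['color'][180:345,230:450],None,fx=3.6,fy=3.6,interpolation=cv2.INTER_CUBIC)
b=cv2.resize(t['color'][150:330,230:435],None,fx=3.3,fy=3.3,interpolation=cv2.INTER_CUBIC)
cv2.imwrite('pics/sc.png',a);cv2.imwrite('pics/tc.png',b)
g=t['color'][150:335,225:440].min(2);m=(g>110).astype(np.uint8);m=cv2.morphologyEx(m,cv2.MORPH_CLOSE,np.ones((5,5)))
cs=max(cv2.findContours(m,0,2)[0],key=cv2.contourArea);print(cv2.approxPolyDP(cs,4,True).reshape(-1,2)+[225,150])
for nm,c,bx in(('s',s,(280,285,322,325)),('t',t,(365,255,405,297))):
    x0,y0,x1,y1=bx;q=c['color'][y0:y1,x0:x1].min(2)
    for th in(100,120,140):
        n,l,st,ce=cv2.connectedComponentsWithStats((q>th).astype(np.uint8));print(nm,th,[(st[i].tolist(),(ce[i]+[x0,y0]).round(1).tolist()) for i in range(1,n) if st[i,4]>60])
E
```

```text
orange [333.59574468 204.15957447] 94 [277.42124542 225.68131868] 273
[0.59860196 0.12054857 0.19065067] 0.0014571413457776547
green [393.47222222 298.86111111] 36 [388.75 194.25] 12
[ 0.66405934 -0.07408916  0.1013876 ] 0.0016172731230006156
yellow [371.16129032 275.12903226] 31 [347.42857143 203.71428571] 7
[0.64636513 0.00206445 0.10206291] 0.0013757995395184551
red [361.48695652 289.76521739] 115 [372.79365079 222.61904762] 63
[ 0.61370471 -0.04478206  0.10490057] 0.006534708698437549
[[401 156]
 [303 178]
 [312 220]
 [305 235]
 [259 247]
 [246 242]
 [268 327]
 [429 290]]
s 100 [([0, 0, 42, 40, 1030], [297.0, 298.9])]
s 120 [([0, 0, 42, 40, 1005], [296.9, 298.6])]
s 140 [([0, 0, 42, 40, 977], [297.2, 298.3])]
t 100 [([0, 0, 40, 42, 1277], [385.3, 277.1])]
t 120 [([0, 0, 40, 42, 1176], [385.6, 277.5])]
t 140 [([0, 0, 40, 42, 593], [385.0, 274.8]), ([11, 15, 24, 23, 440], [387.5, 281.2])]
```

View pics/sc.png

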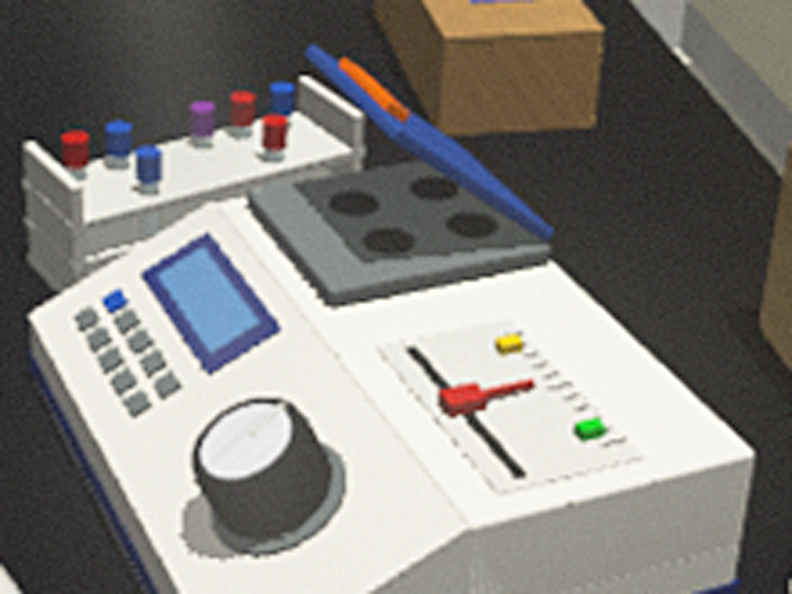

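View pics/tc.png

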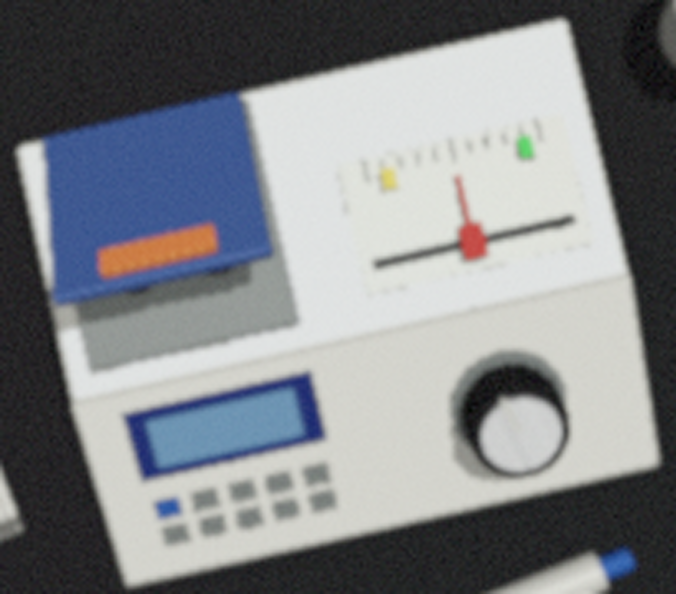

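Close-ups: the cover is open with its tab clearly visible. The knob's top disc is at side px (297.8,302.8) and top px (387.3,281.2), and the pointer sits between yellow and green.

```bash
python3 - <<'E'
from h import *
s=capture('side');t=capture('top')
k,e=tri(s,(297.8,302.8),t,(387.3,281.2));print('knobtop',k,e)
P=lambda x,y,z=.096:plane(t,(230+x/3.3,150+y/3.3),z)
fl,fr,mr,ml=P(18,145),P(567,20),P(630,277),P(76,405)
print('deck fl fr mr ml',fl,fr,mr,ml)
print('far corner R tri/ yaws', *[np.degrees(np.arctan2(*(v[:2]))) for v in(fr-fl,mr-ml)], *[np.degrees(np.arctan2(v[1],v[0])) for v in(fr-mr,fl-ml)])
yaw=np.radians(13.1);c,S=np.cos(yaw),np.sin(yaw);R=np.array([[c,-S,0],[S,c,0],[0,0,1]])
O=np.mean([fl-R@[.13,.16,0],fr-R@[.13,-.16,0],mr-R@[-.02,-.16,0],ml-R@[-.02,.16,0]],axis=0)
print([ (p-R@q).round(4) for p,q in((fl,[.13,.16,0]),(fr,[.13,-.16,0]),(mr,[-.02,-.16,0]),(ml,[-.02,.16,0]))]);O[2]=0
L=lambda p:(R.T@(np.array(p)-O)).round(4)
ax=R@[-np.sin(np.radians(25)),0,np.cos(np.radians(25))];g=k-.013*ax
print('axis',ax,'grip',g,'local',L(g),'panelheight check',.096-(-.02-L(g)[0])*np.tan(np.radians(25)),'O',O)
for n,p in(('tab',(.5986,.1205,.1907)),('green',(.66406,-.07409,.1014)),('yel',(.64637,.00206,.102))):print(n,L(p))
print('tip',L(P(458,178,.1)))
st=state();print(st['time'],st['qpos'],st['force'])
E
```

```text
knobtop [ 0.50408045 -0.0698663   0.10712708] 0.0005456266519179146
deck fl fr mr ml [0.66539504 0.21167768 0.096     ] [ 0.7357912  -0.09933276  0.096     ] [ 0.59040301 -0.13319405  0.096     ] [0.51813836 0.17686839 0.096     ]
far corner R tri/ yaws 167.24619962927167 166.88056816584123 13.110616535401983 13.299738265077995
[array([0.575 , 0.0264, 0.096 ]), array([0.5729, 0.027 , 0.096 ]), array([0.5736, 0.0272, 0.096 ]), array([0.5739, 0.0256, 0.096 ])]
axis [-0.41162003 -0.09578698  0.90630779] grip [ 0.50943151 -0.06862107  0.09534508] local [-0.0843 -0.0781  0.0953] panelheight check 0.06601641758063359 O [0.57386322 0.02653899 0.        ]
tab [0.0454 0.0859 0.1907]
green [ 0.065  -0.1185  0.1014]
yel [ 0.0651 -0.0403  0.102 ]
tip [ 0.0553 -0.0783  0.1   ]
0.3 [-1.34453936e+00  5.27869932e-01  1.43307857e+00 -2.59701358e-05
  1.18143186e+00 -1.78521451e-01] [ 0.56992567  0.32445635 -0.52597497]
```

Emit:
jog_arm:
  delta_rot:
    - [0,0,5]
    - [0,0,5]
    - [0,0,5]
    - [0,0,5]
    - [0,0,5]
    - [0,0,5]
    - [0,0,5]
    - [0,0,5]
  slide:
    - [22,43,4]
    - [22,43,4]
    - [22,43,4]
    - [22,43,4]
    - [22,43,4]
    - [22,43,4]
    - [22,43,4]
    - [22,43,4]
  fingers: [1,1,1,1,1,1,1,1]

```text
time: 1.1
tcp_pos: [0.4228, -0.2287, 0.2637]
orientation: [0.0, 0.851, 0.525, 0.0]
force: [0.6, -0.5, 0.9]
gripper_width: -0.0003
grasp_force: 0.0
```

Emit:
jog_arm:
  delta_rot:
    - [0,0,5]
    - [0,0,5]
    - [0,0,5]
    - [0,0,5]
    - [0,0,5]
    - [0,0,5]
    - [0,0,5]
    - [0,0,5]
  slide:
    - [22,43,2]
    - [22,43,0]
    - [22,43,0]
    - [22,43,0]
    - [22,43,0]
    - [22,43,0]
    - [22,43,0]
    - [22,43,0]
  fingers: [1,1,1,1,1,1,1,1]

```text
time: 1.9
tcp_pos: [0.5988, 0.1156, 0.2654]
orientation: [0.0, 0.62, 0.785, 0.0]
force: [0.2, 0.4, 0.7]
gripper_width: -0.0002
grasp_force: 0.0
```

Emit:
jog_arm:
  delta_rot:
    - [0,0,0]
    - [0,0,0]
    - [0,0,0]
    - [0,0,0]
    - [0,0,0]
    - [0,0,0]
    - [0,0,0]
    - [0,0,0]
  slide:
    - [0,5,-12]
    - [0,0,-12]
    - [0,0,-10]
    - [0,0,-10]
    - [0,0,-8]
    - [0,0,-8]
    - [0,0,-4]
    - [0,0,-2]
  fingers: [1,1,1,1,1,1,1,1]

```text
time: 2.7
tcp_pos: [0.5981, 0.1182, 0.1989]
orientation: [-0.0, 0.621, 0.783, -0.0]
force: [-0.0, -0.6, 0.8]
gripper_width: -0.0002
grasp_force: 0.0
```

```bash
python3 - <<'E'
from h import *
s=capture('side');cv2.imwrite('pics/s2.png',cv2.resize(s['color'][130:330,250:450],None,fx=3,fy=3))
E
```

```text
(no output)
```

View pics/s2.png

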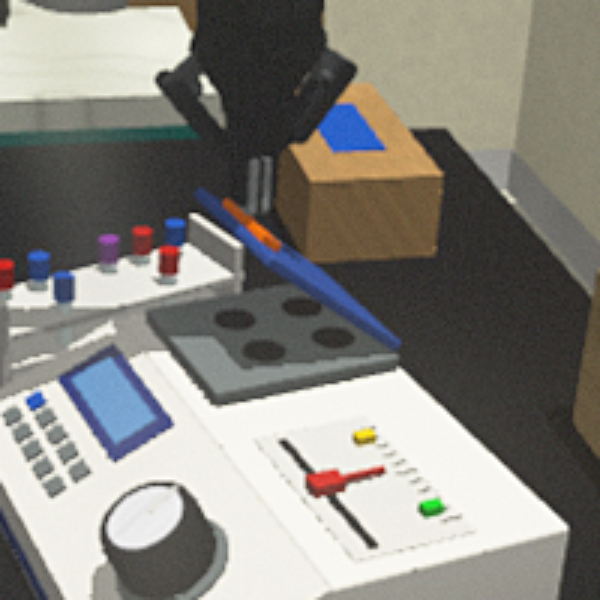

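The side view shows the closed fingertips just above the orange tab (crop px (258,210) against tab (250,222)). Next I press along the tab's arc.

Emit:
jog_arm:
  delta_rot:
    - [0,0,0]
    - [0,0,0]
    - [0,0,0]
    - [0,0,0]
    - [0,0,0]
    - [0,0,0]
    - [0,0,0]
    - [0,0,0]
  slide:
    - [0,1,-8]
    - [-5,-1,-6]
    - [-5,-1,-6]
    - [-5,-1,-7]
    - [-5,-1,-7]
    - [-4,-1,-7]
    - [-3,-1,-8]
    - [-3,-1,-8]
  fingers: [1,1,1,1,1,1,1,1]

```text
time: 3.55
tcp_pos: [0.5675, 0.1126, 0.1419]
orientation: [-0.0, 0.621, 0.784, -0.0]
force: [1.1, 0.2, 1.4]
gripper_width: -0.0002
grasp_force: 0.6
```

Emit:
jog_arm:
  delta_rot:
    - [0,0,0]
    - [0,0,0]
    - [0,0,0]
    - [0,0,0]
    - [0,0,0]
    - [0,0,0]
    - [0,0,0]
    - [0,0,0]
  slide:
    - [-2,0,-5]
    - [-1,0,-4]
    - [-1,0,-3]
    - [0,0,-2]
    - [0,0,-2]
    - [0,0,-1]
    - [0,0,-1]
    - [0,0,0]
  fingers: [1,1,1,1,1,1,1,1]

```text
time: 4.35
tcp_pos: [0.5642, 0.1125, 0.1243]
orientation: [0.0, 0.621, 0.784, -0.0]
force: [-0.3, -0.7, 0.2]
gripper_width: -0.0001
grasp_force: 0.0
```

Emit:
jog_arm:
  delta_rot:
    - [0,0,0]
    - [0,0,0]
    - [0,0,0]
    - [0,0,0]
    - [0,0,0]
    - [0,0,0]
    - [0,0,0]
    - [0,0,0]
  slide:
    - [0,0,-1]
    - [0,0,0]
    - [0,0,-1]
    - [0,0,0]
    - [0,0,-0.5]
    - [0,0,0]
    - [0,0,0]
    - [0,0,0]
  fingers: [1,1,1,1,1,1,1,1]

```text
time: 5.15
tcp_pos: [0.5643, 0.1125, 0.1226]
orientation: [0.0, 0.621, 0.784, 0.0]
force: [-1.1, -0.2, 5.5]
gripper_width: -0.0002
grasp_force: 2.8
```

```bash
python3 - <<'E'
from h import *
s=capture('side');cv2.imwrite('pics/s3.png',cv2.resize(s['color'][130:330,250:450],None,fx=3,fy=3))
E
```

```text
(no output)
```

View pics/s3.png

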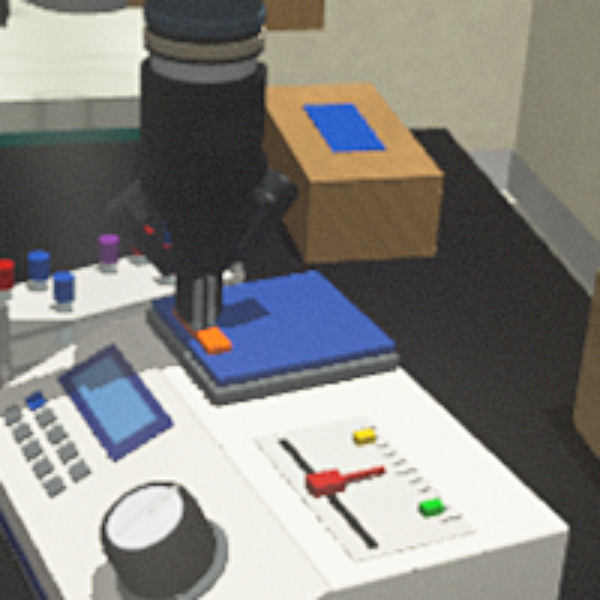

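The cover lies flat and shut under the fingertips (tab at crop px (215,340)), with TCP height matching the shut value. Next, retreat and move to the knob.

Emit:
jog_arm:
  delta_rot:
    - [0,0,0]
    - [0,0,0]
    - [0,0,8]
    - [0,0,8]
    - [0,0,8]
    - [0,0,8]
    - [0,0,8]
    - [0,0,8]
  slide:
    - [0,0,10]
    - [0,0,15]
    - [0,0,15]
    - [0,0,15]
    - [0,0,15]
    - [0,0,15]
    - [0,0,15]
    - [0,0,15]
  fingers: [1,1,1,1,0,0,0,0]

```text
time: 6.0
tcp_pos: [0.5641, 0.1125, 0.2378]
orientation: [0.0, 0.246, 0.969, 0.0]
force: [0.0, 0.2, 0.8]
gripper_width: 0.0583
grasp_force: 0.0
```

Emit:
jog_arm:
  delta_rot:
    - [0,0,6]
    - [0,0,6]
    - [0,0,6]
    - [0,0,6]
    - [0,0,6]
    - [0,0,6]
    - [0,0,5]
    - [0,0,5]
  slide:
    - [-10,-23,-5]
    - [-10,-23,-5]
    - [-10,-23,-5]
    - [-10,-23,-5]
    - [-10,-23,-5]
    - [-10,-23,-5]
    - [-9,-24,-5]
    - [-8,-24,-5]
  fingers: [0,0,0,0,0,0,0,0]

```text
time: 6.8
tcp_pos: [0.4867, -0.0743, 0.197]
orientation: [0.0, -0.151, 0.988, -0.0]
force: [0.2, 0.3, 0.3]
gripper_width: 0.0855
grasp_force: 0.0
```

Emit:
jog_arm:
  delta_rot:
    - [0.71,-3.04,0]
    - [0.71,-3.04,0]
    - [0.71,-3.04,0]
    - [0.71,-3.04,0]
    - [0.71,-3.04,0]
    - [0.71,-3.04,0]
    - [0.71,-3.04,0]
    - [0.71,-3.04,0]
  slide:
    - [0,0,-6]
    - [0,0,-6]
    - [0,0,-6]
    - [0,0,-6]
    - [0,0,-6]
    - [0,0,-6]
    - [0,0,-6]
    - [0,0,-6]
  fingers: [0,0,0,0,0,0,0,0]

```text
time: 7.6
tcp_pos: [0.5013, -0.0623, 0.1676]
orientation: [0.194, -0.136, 0.971, 0.01]
force: [0.4, -0.7, 1.0]
gripper_width: 0.085
grasp_force: 0.0
```

```bash
cat > k.py <<'E'
from h import *
from scipy.spatial.transform import Rotation as Ro
a=np.array([-.41162,-.09579,.90631]);g=np.array([.50943,-.06862,.09535])
s=state();w,x,y,z=s['orientation'];M=Ro.from_quat([x,y,z,w]).as_matrix()
d=np.array(s['tcp_pos'])-g;print('t',s['time'],'q',np.round(s['qpos'],3),'F',np.round(s['force'],1),'w',s['gripper_width'])
print('along',d@a*1e3,'perp mm',(d-a*(d@a))*1e3,'tilt err deg',np.degrees(np.cross(M[:,2],-a)).round(2),'yaxis',M[:,1].round(3),'TCP-target(17)',(s['tcp_pos']-(g-.017*a))*1e3)
E
python3 k.py
```

```text
t 7.6 q [-0.493  0.392  2.066  0.595  0.443 -2.853] F [ 0.4 -0.7  1. ] w 0.0849879048834283
along 68.2564770543099 perp mm [19.94561407 12.82838856 10.41424396] tilt err deg [ 1.35 -2.38  0.36] yaxis [-0.268  0.963 -0.034] TCP-target(17) [-15.14765701   4.66167062  87.68304168]
```

Emit:
jog_arm:
  delta_rot:
    - [3.2,0.1,-6.2]
    - [3.2,0.1,-6.2]
    - [3.2,0.1,-6.2]
    - [3.2,0.1,-6.2]
    - [0,0,0]
    - [0,0,0]
    - [0,0,0]
    - [0,0,0]
  slide:
    - [0,0,0]
    - [0,0,0]
    - [0,0,0]
    - [-3,-3,-6]
    - [-4,-3,-6]
    - [-4,-3,-6]
    - [-3,-2,-6]
    - [0,0,0]
  fingers: [0,0,0,0,0,0,0,0]

```text
time: 8.4
tcp_pos: [0.4879, -0.0733, 0.1438]
orientation: [0.202, 0.096, 0.972, 0.075]
force: [-0.6, 0.1, 0.3]
gripper_width: 0.0853
grasp_force: 0.0
```

```bash
python3 k.py
```

```text
t 8.4 q [-0.574  0.444  2.134  0.905  0.407 -2.763] F [-0.6  0.1  0.3] w 0.08525559386099157
along 53.269352775729416 perp mm [0.35385932 0.40165783 0.20289661] tilt err deg [-0.61 -0.25 -0.31] yaxis [0.156 0.97  0.185] TCP-target(17) [-28.57041167  -6.32944348  63.88871372]
```

Emit:
jog_arm:
  delta_rot:
    - [2.6,0.5,-6.5]
    - [2.6,0.5,-6.5]
    - [0,0,0]
    - [0,0,0]
    - [0,0,0]
    - [0,0,0]
    - [0,0,0]
    - [0,0,0]
  slide:
    - [3.6,0.8,-8]
    - [3.6,0.8,-8]
    - [3.6,0.8,-8]
    - [3.6,0.8,-8]
    - [3.6,0.8,-8]
    - [3.6,0.8,-8]
    - [3.6,0.8,-8]
    - [3.4,0.7,-7.9]
  fingers: [0,0,0,0,0,0,0,0]

```text
time: 9.2
tcp_pos: [0.5193, -0.067, 0.0829]
orientation: [0.195, 0.215, 0.952, 0.095]
force: [-0.7, -0.6, 0.2]
gripper_width: 0.0856
grasp_force: 0.0
```

```bash
python3 k.py; python3 - <<'E'
from h import *
s=capture('side');t=capture('top')
A=cv2.resize(s['color'][180:380,230:430],(500,500));B=cv2.resize(t['color'][150:330,270:430],(300,337));im=np.zeros((500,800,3),np.uint8);im[:,:500]=A;im[:337,500:]=B;cv2.imwrite('pics/k1.png',im)
E
```

```text
t 9.2 q [-0.511  0.611  2.109  1.276  0.303 -2.853] F [-0.7 -0.6  0.2] w 0.08559106541078029
along -15.547177453204345 perp mm [3.48655209 0.10945721 1.59513902] tilt err deg [-0.05 -0.02 -0.02] yaxis [0.372 0.89  0.264] TCP-target(17) [ 2.88854128 -0.02970866  2.91184662]
```

View pics/k1.png

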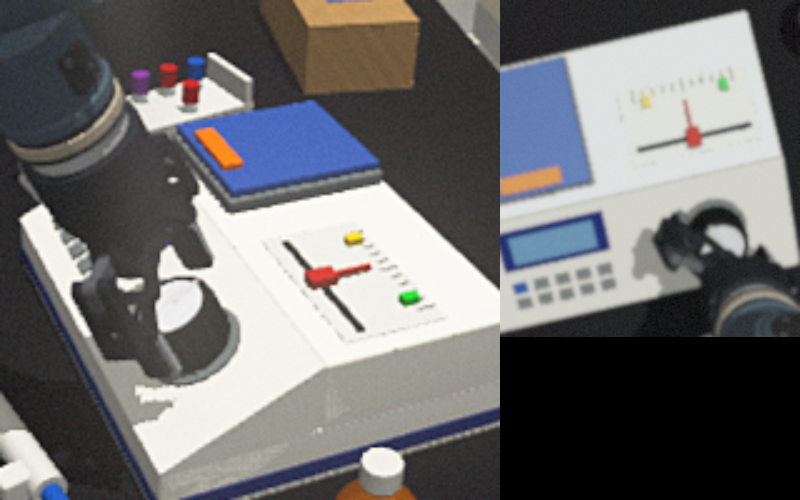

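The views show the open fingers around the knob, the cover shut, and the pointer and green mark visible in both views. I'll move the last joint off its limit, centre, and grip.

Emit:
jog_arm:
  delta_rot:
    - [2.9,0.7,-6.3]
    - [2.9,0.7,-6.3]
    - [2.9,0.7,-6.3]
    - [0,0,0]
    - [0,0,0]
    - [0,0,0]
    - [0,0,0]
    - [0,0,0]
  slide:
    - [0,0,0]
    - [-1,0,-1]
    - [-1,0,-1]
    - [-1,0,-1]
    - [0,0,0]
    - [0,0,0]
    - [0,0,0]
    - [0,0,0]
  fingers: [0,0,0,0,0,0,0,0]

```text
time: 10.1
tcp_pos: [0.5157, -0.0671, 0.0799]
orientation: [0.173, 0.383, 0.898, 0.129]
force: [1.1, -0.5, -1.0]
gripper_width: 0.0856
grasp_force: 0.0
```

```bash
python3 k.py
```

```text
t 10.1 q [-0.517  0.617  2.118  1.312  0.303 -2.532] F [ 1.1 -0.5 -1. ] w 0.0856332086081479
along -16.75085372117722 perp mm [-0.57944199 -0.1228771  -0.27606873] tilt err deg [-0.16 -0.1  -0.08] yaxis [0.644 0.673 0.364] TCP-target(17) [-0.68199558 -0.14674282 -0.05026496]
```

Emit:
jog_arm:
  delta_rot:
    - [0,0,0]
    - [0,0,0]
    - [0,0,0]
    - [0,0,0]
    - [0,0,0]
    - [0,0,0]
    - [0,0,0]
    - [0,0,0]
  slide:
    - [0,0,0]
    - [0,0,0]
    - [0,0,0]
    - [0,0,0]
    - [0,0,0]
    - [0,0,0]
    - [0,0,0]
    - [0,0,0]
  fingers: [0.6,0.6,0.6,0.6,0.6,0.6,0.6,0.6]
  grip_force: 35

```text
time: 10.9
tcp_pos: [0.5154, -0.0674, 0.0799]
orientation: [0.173, 0.384, 0.898, 0.129]
force: [-4.6, -1.9, 5.6]
gripper_width: 0.0547
grasp_force: 36.2
```

Emit:
jog_arm:
  delta_rot:
    - [2.06,0.48,-4.53]
    - [2.06,0.48,-4.53]
    - [2.06,0.48,-4.53]
    - [2.06,0.48,-4.53]
    - [2.06,0.48,-4.53]
    - [2.06,0.48,-4.53]
    - [2.06,0.48,-4.53]
    - [2.06,0.48,-4.53]
  slide:
    - [0,0,0]
    - [0,0,0]
    - [0,0,0]
    - [0,0,0]
    - [0,0,0]
    - [0,0,0]
    - [0,0,0]
    - [0,0,0]
  fingers: [0.6,0.6,0.6,0.6,0.6,0.6,0.6,0.6]

```text
time: 11.7
tcp_pos: [0.5161, -0.0671, 0.0803]
orientation: [0.119, 0.668, 0.711, 0.182]
force: [-2.2, -0.3, 5.9]
gripper_width: 0.0551
grasp_force: 36.2
```

```bash
cat > p.py <<'E'
from h import *
# pointer & green in photometer frame from tops and sides, local y via plane casting
yaw=np.radians(13.1);c,S=np.cos(yaw),np.sin(yaw);R=np.array([[c,-S,0],[S,c,0],[0,0,1]]);O=np.array([.57386,.02654,0])
L=lambda p:(R.T@(p-O))*1e3
def meas(cn,show=False):
    im=capture(cn);hsv=cv2.cvtColor(im['color'],cv2.COLOR_BGR2HSV);out={}
    # ROI: deck scale area
    cor=[proj(im,O+R@np.array([x,y,.1])) for x,y in((0.,-.02),(.085,-.02),(.085,-.145),(0.,-.145))]
    roi=np.zeros(hsv.shape[:2],np.uint8);cv2.fillPoly(roi,[np.int32(cor)],255)
    g=cv2.inRange(hsv,(45,110,60),(75,255,255))&roi
    red=(cv2.inRange(hsv,(0,90,60),(6,255,255))|cv2.inRange(hsv,(172,90,60),(180,255,255)))&roi
    for n,m,z in(('green',g,.102),('red',red,.101)):
        ys,xs=np.nonzero(m)
        if len(xs)<5:continue
        P=np.array([L(plane(im,(x,y),z)) for x,y in zip(xs,ys)])
        if n=='green':out[n]=P.mean(0)[:2].round(2),len(xs)
        else:
            q=P[(P[:,0]>34)];out['needle']=(q.mean(0)[:2].round(2),len(q)) if len(q) else None
            q=P[(P[:,0]<=34)];out['carriage']=(q.mean(0)[:2].round(2),len(q)) if len(q) else None
    return out
if __name__=='__main__':
    for n in('top','side'):print(n,meas(n))
E
python3 k.py;python3 p.py
```

```text
t 11.7 q [-0.519  0.617  2.119  1.326  0.305 -1.846] F [-2.2 -0.3  5.9] w 0.055074779134213575
along -16.554969948790266 perp mm [-0.18664157 -0.0267118  -0.0875071 ] tilt err deg [-0.23  0.09 -0.1 ] yaxis [0.907 0.04  0.418] TCP-target(17) [-0.36982484 -0.06934123  0.31582809]
top {'green': (array([  64.25, -117.98]), 12), 'needle': None, 'carriage': (array([ 19.95, -80.39]), 69)}
side {'green': (array([  65.37, -119.39]), 36), 'needle': (array([ 46.76, -77.48]), 36), 'carriage': (array([ 22.01, -77.62]), 94)}
```

Emit:
jog_arm:
  delta_rot:
    - [2.06,0.48,-4.53]
    - [2.06,0.48,-4.53]
    - [2.06,0.48,-4.53]
    - [2.06,0.48,-4.53]
    - [2.06,0.48,-4.53]
    - [2.06,0.48,-4.53]
    - [2.06,0.48,-4.53]
    - [2.06,0.48,-4.53]
  slide:
    - [0,0,0]
    - [0,0,0]
    - [0,0,0]
    - [0,0,0]
    - [0,0,0]
    - [0,0,0]
    - [0,0,0]
    - [0,0,0]
  fingers: [0.6,0.6,0.6,0.6,0.6,0.6,0.6,0.6]

```text
time: 12.6
tcp_pos: [0.5168, -0.0673, 0.0806]
orientation: [0.051, 0.871, 0.44, 0.213]
force: [-1.2, -1.2, 6.6]
gripper_width: 0.0554
grasp_force: 36.2
```

```bash
python3 k.py;python3 p.py
```

```text
t 12.6 q [-0.519  0.617  2.12   1.343  0.305 -1.164] F [-1.2 -1.2  6.6] w 0.05542052277552449
along -16.549126339817533 perp mm [ 0.55976432 -0.29864321  0.22274795] tilt err deg [-0.17  0.31 -0.04] yaxis [ 0.744 -0.608  0.276] TCP-target(17) [ 0.37417571 -0.3418324   0.63137926]
top {'green': (array([  64.25, -117.98]), 12), 'needle': (array([ 46.01, -88.69]), 2), 'carriage': (array([ 20.05, -89.26]), 68)}
side {'green': (array([  65.39, -119.21]), 35), 'needle': (array([ 46.33, -86.  ]), 39), 'carriage': (array([ 21.86, -86.1 ]), 93)}
```

Emit:
jog_arm:
  delta_rot:
    - [2.06,0.48,-4.53]
    - [2.06,0.48,-4.53]
    - [2.06,0.48,-4.53]
    - [2.06,0.48,-4.53]
    - [2.06,0.48,-4.53]
    - [2.06,0.48,-4.53]
    - [2.06,0.48,-4.53]
    - [2.06,0.48,-4.53]
  slide:
    - [0,0,0]
    - [0,0,0]
    - [0,0,0]
    - [0,0,0]
    - [0,0,0]
    - [0,0,0]
    - [0,0,0]
    - [0,0,0]
  fingers: [0.6,0.6,0.6,0.6,0.6,0.6,0.6,0.6]

```text
time: 13.5
tcp_pos: [0.5172, -0.0681, 0.0807]
orientation: [-0.023, 0.969, 0.115, 0.219]
force: [-0.2, -2.5, 7.2]
gripper_width: 0.055
grasp_force: 36.2
```

Emit:
jog_arm:
  delta_rot:
    - [2.06,0.48,-4.53]
    - [2.06,0.48,-4.53]
    - [2.06,0.48,-4.53]
    - [2.06,0.48,-4.53]
    - [2.06,0.48,-4.53]
    - [2.06,0.48,-4.53]
    - [2.06,0.48,-4.53]
    - [2.06,0.48,-4.53]
  slide:
    - [0,0,0]
    - [0,0,0]
    - [0,0,0]
    - [0,0,0]
    - [0,0,0]
    - [0,0,0]
    - [0,0,0]
    - [0,0,0]
  fingers: [0.6,0.6,0.6,0.6,0.6,0.6,0.6,0.6]

```text
time: 14.3
tcp_pos: [0.5171, -0.0689, 0.0806]
orientation: [-0.094, 0.95, -0.224, 0.198]
force: [-1.2, -4.2, 7.0]
gripper_width: 0.0552
grasp_force: 36.2
```

```bash
python3 k.py;python3 p.py; python3 - <<'E'
from h import *
s=capture('side');t=capture('top')
im=np.zeros((500,800,3),np.uint8);im[:,:400]=cv2.resize(s['color'][255:335,340:404],(400,500),interpolation=cv2.INTER_CUBIC);im[:,400:]=cv2.resize(t['color'][180:260,340:404],(400,500),interpolation=cv2.INTER_CUBIC);cv2.imwrite('pics/k2.png',im)
E
```

```text
t 14.3 q [-0.517  0.617  2.121  1.355  0.296  0.222] F [-1.2 -4.2  7. ] w 0.05521601094817384
along -16.553173562201977 perp mm [ 0.88909403 -1.83978904  0.20943281] tilt err deg [0.27 0.37 0.16] yaxis [-0.389 -0.882 -0.268] TCP-target(17) [ 0.70517133 -1.88259055  0.61439608]
top {'green': (array([  64.24, -118.16]), 13), 'needle': None, 'carriage': (array([  20.21, -106.42]), 71)}
side {'green': (array([  65.37, -119.39]), 36), 'needle': (array([  47.62, -104.08]), 36), 'carriage': (array([  22.3 , -103.83]), 95)}
```

View pics/k2.png

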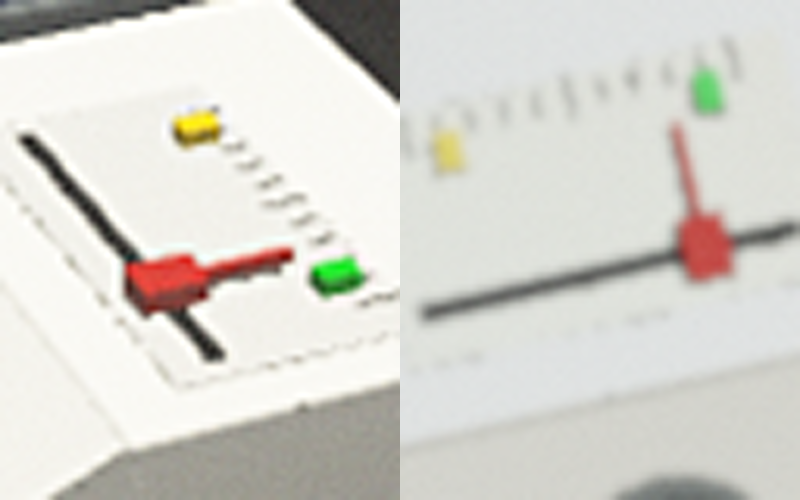

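Left (side) and right (top): the pointer is nearing the green mark, with its tip at top-crop px (677,125) and green at (707,90). Roughly 12 mm remains.

Emit:
jog_arm:
  delta_rot:
    - [2.06,0.48,-4.53]
    - [2.06,0.48,-4.53]
    - [2.06,0.48,-4.53]
    - [2.06,0.48,-4.53]
    - [2.06,0.48,-4.53]
    - [2.06,0.48,-4.53]
    - [2.06,0.48,-4.53]
    - [0,0,0]
  slide:
    - [0,0,0]
    - [0,0,0]
    - [0,0,0]
    - [0,0,0]
    - [0,0,0]
    - [0,0,0]
    - [0,0,0]
    - [0,0,0]
  fingers: [0.6,0.6,0.6,0.6,0.6,0.6,0.6,0.6]

```text
time: 15.3
tcp_pos: [0.5167, -0.0693, 0.0803]
orientation: [-0.147, 0.839, -0.499, 0.16]
force: [-2.2, -5.7, 5.7]
gripper_width: 0.055
grasp_force: 36.3
```

```bash
cat > f.py <<'E'
from p import *
def fine(cn,n=4):
    ims=[capture(cn) for _ in range(n)];im=ims[0];I=np.mean([i['color'].astype(float) for i in ims],0);B,G,Rd=I[...,0],I[...,1],I[...,2]
    cor=[proj(im,O+R@np.array([x,y,.1])) for x,y in((0.,-.06),(.08,-.06),(.08,-.148),(0.,-.148))]
    roi=np.zeros(B.shape,np.uint8);cv2.fillPoly(roi,[np.int32(cor)],1);ys,xs=np.nonzero(roi)
    def w(W,z,xr):
        P=np.array([L(plane(im,(x,y),z)) for x,y in zip(xs,ys)]);v=W[ys,xs]*((P[:,0]>xr[0])&(P[:,0]<xr[1]))
        return (P*v[:,None]).sum(0)[:2]/v.sum(),v.sum()
    cl=lambda a:np.clip(a-25,0,None)
    g=w(cl(G-np.maximum(Rd,B)),.103,(50,80));nd=w(cl(Rd-G),.101,(35,56));ca=w(cl(Rd-G),.106,(8,28))
    print(cn,'green',g[0].round(2),'needle',nd[0].round(2),round(nd[1]),'carr',ca[0].round(2),'green-needle y',(g[0]-nd[0])[1].round(2),'green-carr',(g[0]-ca[0])[1].round(2))
if __name__=='__main__':fine('top');fine('side')
E
python3 f.py
```

```text
top green [  64.27 -117.93] needle [  45.17 -114.19] 507 carr [  19.31 -113.89] green-needle y -3.74 green-carr -4.04
side green [  65.59 -119.01] needle [  45.67 -110.91] 2199 carr [  19.04 -115.55] green-needle y -8.1 green-carr -3.46
```

Emit:
jog_arm:
  delta_rot:
    - [1.65,0.38,-3.63]
    - [1.65,0.38,-3.63]
    - [1.65,0.38,-3.63]
    - [1.65,0.38,-3.63]
    - [0,0,0]
    - [0,0,0]
    - [0,0,0]
    - [0,0,0]
  slide:
    - [0,0,0]
    - [0,0,0]
    - [0,0,0]
    - [0,0,0]
    - [0,0,0]
    - [0,0,0]
    - [0,0,0]
    - [0,0,0]
  fingers: [0.6,0.6,0.6,0.6,0.6,0.6,0.6,0.6]

```text
time: 16.5
tcp_pos: [0.5164, -0.0694, 0.0801]
orientation: [-0.167, 0.761, -0.611, 0.138]
force: [-3.3, -6.0, 5.4]
gripper_width: 0.055
grasp_force: 36.3
```

```bash
sed -i 's/,\.101,(35,56)/,.1035,(35,56)/; s/,\.103,(50,80)/,.1022,(50,80)/' f.py; python3 f.py; python3 k.py
```

```text
top green [  64.45 -118.02] needle [  46.17 -117.42] 479 carr [  19.23 -117.39] green-needle y -0.61 green-carr -0.63
side green [  66.49 -118.11] needle [  45.56 -117.43] 2213 carr [  19.15 -119.14] green-needle y -0.69 green-carr 1.03
t 16.9 q [-0.515  0.616  2.12   1.343  0.291  1.124] F [-3.3 -5.6  5.2] w 0.05468707460154581
along -16.550844239602622 perp mm [ 0.15029669 -2.41224862 -0.18661234] tilt err deg [0.47 0.14 0.23] yaxis [-0.884 -0.197 -0.423] TCP-target(17) [-0.03458481 -2.45527325  0.22046202]
```

Emit:
jog_arm:
  delta_rot:
    - [1.24,0.29,-2.72]
    - [0,0,0]
    - [0,0,0]
    - [0,0,0]
    - [0,0,0]
    - [0,0,0]
    - [0,0,0]
    - [0,0,0]
  slide:
    - [0,0,0]
    - [0,0,0]
    - [0,0,0]
    - [0,0,0]
    - [0,0,0]
    - [0,0,0]
    - [0,0,0]
    - [0,0,0]
  fingers: [0.6,0.6,0.6,0.6,0.6,0.6,0.6,0.6]

```text
time: 17.7
tcp_pos: [0.5163, -0.0695, 0.0801]
orientation: [-0.171, 0.745, -0.631, 0.133]
force: [-3.7, -6.1, 5.9]
gripper_width: 0.0551
grasp_force: 36.3
```

```bash
python3 f.py
```

```text
top green [  64.43 -118.01] needle [  45.99 -118.06] 496 carr [  19.18 -117.98] green-needle y 0.05 green-carr -0.02
side green [  66.49 -118.08] needle [  45.71 -118.  ] 2220 carr [  19.16 -119.84] green-needle y -0.09 green-carr 1.76
```

Centred. Now I release, retreat along the knob axis, and check.

Emit:
jog_arm:
  delta_rot:
    - [0,0,0]
    - [0,0,0]
    - [0,0,0]
    - [0,0,0]
    - [0,0,0]
    - [0,0,0]
    - [0,0,0]
    - [0,0,0]
  slide:
    - [0,0,0]
    - [0,0,0]
    - [0,0,0]
    - [0,0,0]
    - [0,0,0]
    - [0,0,0]
    - [0,2,0]
    - [0,0,0]
  fingers: [0,0,0,0,0,0,0,0]

```text
time: 18.9
tcp_pos: [0.5155, -0.0647, 0.0798]
orientation: [-0.173, 0.746, -0.63, 0.131]
force: [-0.2, -0.0, -0.1]
gripper_width: 0.0852
grasp_force: 0.0
```

Emit:
jog_arm:
  delta_rot:
    - [0,0,0]
    - [0,0,0]
    - [0,0,0]
    - [0,0,0]
    - [0,0,0]
    - [0,0,0]
    - [0,0,0]
    - [0,0,0]
  slide:
    - [-3.3,-0.8,7.3]
    - [-3.3,-0.8,7.3]
    - [-4,-1,9]
    - [-4,-1,9]
    - [-4,-1,9]
    - [-4,-1,9]
    - [-4,-1,9]
    - [-4,-1,9]
  fingers: [0,0,0,0,0,0,0,0]

```text
time: 19.7
tcp_pos: [0.4847, -0.0726, 0.1488]
orientation: [-0.172, 0.746, -0.63, 0.131]
force: [-0.1, -0.2, 0.0]
gripper_width: 0.0853
grasp_force: 0.0
```

```bash
python3 f.py; python3 k.py; python3 - <<'E'
from h import *
s=capture('side');t=capture('top')
im=np.zeros((500,800,3),np.uint8);im[:,:400]=cv2.resize(s['color'][190:390,240:400],(400,500));im[:,400:]=cv2.resize(t['color'][150:350,270:430],(400,500));cv2.imwrite('pics/end.png',im)
E
```

```text
top green [  64.42 -118.01] needle [  46.   -118.05] 496 carr [  19.18 -117.98] green-needle y 0.04 green-carr -0.03
side green [  66.52 -118.04] needle [  45.73 -117.96] 2194 carr [  19.2  -119.79] green-needle y -0.08 green-carr 1.75
t 20.1 q [-0.568  0.43   2.144  0.904  0.392  1.589] F [ 0.2 -0.5  0.1] w 0.08580825356661259
along 58.08670496862105 perp mm [-0.48807096  1.6304724  -0.04963198] tilt err deg [0.17 0.02 0.08] yaxis [-0.895 -0.146 -0.422] TCP-target(17) [-31.39526046  -5.56208307  68.0021996 ]
```

View pics/end.png

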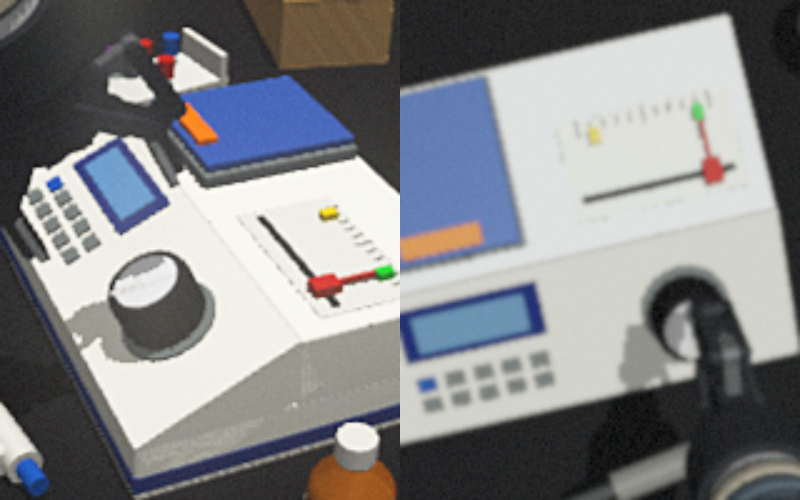

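The gripper is clear of the knob, the cover is shut, and the pointer lines up with the green mark (top crop (700,110)). Nothing else has moved.

```bash
python3 -c "
from cell import job_done
print(job_done())"
```

```text
the job is handed in; nothing more can be done
None
```

The job is handed in at about 20 s of the 64 s allowed: the cover is down flat and stayed shut, the red pointer measures within about 0.1 mm of the green mark's centre, and the gripper is clear of everything.

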